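# Load the slide holder under the spring clip of the microscope stage

### The job

Load the slide holder that lies on the microscope stage, pushing it along its guides with the fingertips only: press the spring clip's thumb plate down with one fingertip and, while you hold it down, push the holder in beneath the raised nose with the other until it is fully home against the two stop pins. Only then let the clip close on it, and take the hand clear. Do not lift or tip the holder off the stage, and leave the other things on the bench where they are.

Things in the scene. Friction and masses are not known exactly. Their poses are not given: they have to be found in the camera images.
- stage: heavy fixed microscope stage plate, 146 mm (x) by 222 mm (y); its dark metal deck is 20 mm above the bench, from y = -112 to +53 mm. Origin on the bench below the place of the holder's centre when home. +y is the way the holder is pushed in, z up; turned up to 25 degrees. Two rails along y (inner faces x = +-41.7 mm, 5 mm high, y = -89 to +9 mm) guide the holder with 1.7 mm play each side.
- home (a point): point fixed to the stage, 4 mm above the deck, where the holder's centre is when fully home; axes of the stage
- stops (a point): point on the deck midway between the two stop pins (6 mm thick, 8 mm high, at x = +-29 mm), on the line y = +18.5 mm of the stage where they meet the holder's leading edge; axes of the stage
- holder_center (a point): centre of the loose slide holder, a flat aluminium frame with a glass slide let in: 80 mm (x, across the stage), 37 mm (y, the way it is pushed), 8 mm thick, about 60 g. It lies flat on the deck between the rails, bare margin towards the clip. Leading edge 18.5 mm ahead (+y), trailing edge, the face to push, 18.5 mm behind (-y). With the clip shut it stops at the nose, centre at about stage y = -9.5 mm.
- clip (a joint): angle of the spring clip, rad: 0 shut, nose on the deck; 0.385 nose resting on the holder; 0.6 pressed fully down (firm stop), nose 12 mm above the deck. The nose clears the 8 mm holder above about 0.4; keep it over 0.45 while pushing. Spring moment 0.05 N m at 0, 0.17 N m at 0.6: holding it fully down takes about 11 N at 15 mm from the pivot, 5 N at 35 mm.
- clip_pivot (a point): pivot pin of the clip, along x, at stage y = +31.5 mm, 9 mm above the deck, between the stop pins; the ears of its bracket reach 4 mm to either side along y and stand 12.5 mm above the deck; axes of the stage
- clip_plate (a point): centre of the top of the clip's thumb plate (steel, flat, 26 mm wide in x, 40 mm long), the part to press; moves with the clip. At rest it slopes up away from the pivot at 0.6 rad, 7 to 30 mm above the deck, this point 19 mm above it. Fully pressed it is level, its top 3.5 mm above the deck, stage y = +37.5 to +77.5 mm (this point +57.5). A fingertip may slide along it while pressing.
- clip_nose (a point): centre of the clip's rolled nose, a steel roll 5 mm thick, 14 mm wide in x; at rest 2.5 mm above the deck at stage y = +11.5 mm, its front at y = +9 mm. It is blunt: the holder cannot be forced under it unless the plate is pressed.
- spare_holder: an empty slide holder of the same kind, lying loose on the bench beside the stage (80 x 37 x 8 mm); not part of the job, leave it
- cassette_a: tissue cassette with a wax block, 41 x 28.5 x 11 mm, on the bench near the stage; leave it
- cassette_b: another such cassette, on the bench near the stage; leave it
- stain_jar: small round jar, 40 mm across, 55 mm tall, upright on the bench near the stage; leave it
- forceps: steel forceps 125 mm long lying on the bench; leave them
- slide_tray: open plastic tray 100 x 85 x 28 mm on the bench; leave it
- pen: marking pen 133 mm long lying on the bench; leave it
Not all that is in view belongs to the job. What is shaped like the part that bears holder_center but green is not meant.

How it is judged (in metres and radians):
On the way, in this order (a step that is already met when the one before it is completed fails the run):
1. the clip is held open with the holder still outside it (value of joint clip above 0.45 rad and y of holder_center in the frame of stage below -0.006 m), for 0.1 s.
2. the holder is pushed home while the clip is still held open (value of joint clip above 0.42 rad and y of holder_center in the frame of stage between -0.003 and 0.003 m and x of holder_center in the frame of stage between -0.004 and 0.004 m and angle between the y axis of holder_center and the y axis of stage, either way round below 0.08 rad), for 0.1 s.
At the end, for the whole second after the job is handed in: the holder lies flat on the deck, its centre within 3 mm of home along the stage and 4 mm across, square to it within 0.08 rad, and the clip has closed on it (clip angle 0.33 to 0.43 rad) (y of holder_center in the frame of stage between -0.003 and 0.003 m and x of holder_center in the frame of stage between -0.004 and 0.004 m and angle between the y axis of holder_center and the y axis of stage, either way round below 0.08 rad and value of joint clip between 0.33 and 0.43 rad and height (world z) of holder_center below 0.0265 m and angle between holder_center's own z axis and vertical below 0.06 rad and velocity of joint clip below 0.05 rad/s); the robot touches nothing.
It fails at once if the holder is lifted off the stage or tipped (height (world z) of holder_center above 0.031 m or angle between holder_center's own z axis and vertical above 0.2 rad).
It fails at once if the clip is let down on the holder before it is home (value of joint clip between 0.3 and 0.4 rad and y of holder_center in the frame of stage between -0.0075 and -0.0035 m).
It fails at once if another thing on the bench is moved more than 20 mm from its place (distance of any of spare_holder, cassette_a, cassette_b, stain_jar, forceps, slide_tray, pen from where it was at the start of the episode above 0.02 m).
It also fails if it takes over 67 s, if anything falls off the work surface, if the arm or the gripper's body presses on something with over 40 N, if the wrist force passes 120 N, or if a joint passes its speed limit or range.

### The arm

A 6-joint arm with a two-finger parallel gripper is mounted at the origin on the work surface. World frame = base frame: x ahead of the robot, y to its left, z up, the work surface at z = 0. Lengths are in mm, angles in rad, forces in N, time in s.
With the tool pointing down it reaches from about 250 to 725 mm from the base axis. Payload 9.7 kg.
Tool frame: the origin (TCP) lies midway between the tips of the shut fingers; the grasp point (between the pads) lies 19 mm behind it; x points along the fingers, y is the direction in which the jaws open and shut, and the axes are right-handed (so a half turn about x gives the same grasp; the last joint's range is limited). The gripper opens to 85 mm and grips with 20 to 120 N. Pads are 22 mm wide; open, the fingers measure 114 mm over their backs; the gripper's body (76 mm by 85 mm) begins 54 mm behind the grasp point. The pads swing forward as they close: fully open they stand 13 mm farther back than shut.
Start: joints at [-1.116, 0.087, 0.176, 1.66, 0, 1.571], TCP at [241.602, -494.09, 231.284] pointing down, gripper open.
Joint ranges: [-3.13, 3.13], [-0.85, 1.81], [-1.15, 1.24], [-2.2, 2.28], [-1.44, 1.52], [-3.14, 3.14]. Speed limits (rad/s): [2.22, 2.22, 2.57, 3.14, 3.14, 3.14].

### API

Orientations are given as a 3x3 rotation matrix whose columns are the frame's x, y, z axes.
In Python, from cell import manip gives the robot as it stands. The module is installed in compiled form; this text tells all that it offers.
- The arm moves only by the tool step_arm, never from a script. Its argument "deltas" is a list of rows, each an object of numbers: "dx", "dy", "dz": the shift along the tool's x, y, z scaled (see below); "wx", "wy", "wz": the turn, a rotation vector about the tool's x, y, z scaled (see below). A call has 1 to 8 rows; each row is the pose to reach, as a shift and turn from the pose commanded when the call began, along the tool's axes at that moment; what a row does not reach only later rows make up. The controller multiplies each number of a shift by 80 cm and each number of a turn by pi/2 rad. A row lasts 1/8 s, in which the tool goes at most 62.5 mm and 10.7 degrees, less where a joint would pass 70% of its speed; a pose out of reach is approached as far as the arm can. A call with a number of a shift or a turn outside -1 to 1 is refused whole. A call with a gripper value outside its range is refused whole. "jaw" is the opening, from 0 (shut) to 1 (fully open), set as the call begins (left out, the last holds). The fingers move at their own pace and stop on an object; "grip_force" is the grip in N (left out, the last holds). Time passes only in rows, so rows that repeat a pose let the fingers close. It gives the time, the measured TCP pose, the force and the opening at its end, in the units of the state.
- manip.get_state(): the state, without advancing time (a new reading comes with each control period).
- manip.snapshot(name): name is "scene" or "top"; returns a dict with "pixels" (400x640x3 uint8, blue, green, red), "camera_matrix" (3x3 intrinsics, pixels), "rvec" (rotation vector, rad) and "tvec" (3), from world to camera coordinates, as OpenCV has them. Camera axes: x right, y down, z forward; pixel columns grow to the right and rows downward; lengths in mm; the calibration is good to about 2 mm. A picture is of the moment at which its call begins. There is no depth.
- manip.close_job(): hands the job in, once; it reports no verdict.
Trained networks look in the newest picture that a camera, given by its name, has taken for a name from the list of things; names that differ only in an ending like _2 or _b are one class to them, and where a whole thing is asked for, a point or a joint stands for the part that bears it (a point fixed in the world has none). Each returns a list of dicts, best first, with "conf" (0 to 1); they miss things now and then, are a little off and sometimes report something else, mostly with a low value. They report only what shows in the picture. A call takes as long as a camera call. They do not tell look-alikes from the thing itself.
- manip.recognise(camera, thing): "at" ([x, y, z] in mm, in world coordinates, good to about 4 mm: the middle of the surface that is visible of it).
The state is a dict: "time_s": time; "qpos": joint angles; "joint_vel": joint speeds; "effort": joint torques, N m; "tool_pos": TCP position; "ee_rot": TCP orientation; "wrist_force": force on the tool from outside, world axes, zero at the start; "ft_torque": the same for the moment, N m; "opening": finger opening in mm.
Only numpy, scipy, OpenCV 4.12 (cv2) and the standard library are available. Lean on these libraries where they do the work, as an engineer would, in place of code of your own. Each camera call takes 0.05 s, during which the arm holds its last target.

## Working session

There is one attempt and no reset: what is moved stays moved. The work goes in short steps, Python scripts to look and compute and a tool call to move; the robot and the scene stay as the last step left them, time stands still between calls to the robot, and variables do not carry over. Pictures are saved under pics/ and viewed, and the job is handed in when it is done.

Besides the shell and the picture viewer there is one more tool, called after "Request:" as name([rows], argument=value, ...), one row to a line, values as JSON. step_arm: Moves the arm, as the interface text tells. Its arguments: {"type":"object","properties":{"deltas":{"type":"array"},"jaw":{"type":"number"},"grip_force":{"type":"number"}},"required":["deltas"]}

```bash
mkdir -p pics
cat > h.py <<'E'
import numpy as np, cv2
from cell import manip
def snap(cam,fn=None):
    s=manip.snapshot(cam)
    if fn: cv2.imwrite('pics/'+fn,s['pixels'])
    return s
def proj(s,P):
    p,_=cv2.projectPoints(np.array(P,float).reshape(-1,3),np.array(s['rvec'],float),np.array(s['tvec'],float),np.array(s['camera_matrix'],float),None)
    return p.reshape(-1,2)
def ray(s,uv,z):
    R,_=cv2.Rodrigues(np.array(s['rvec'],float)); t=np.array(s['tvec'],float).reshape(3)
    K=np.array(s['camera_matrix'],float)
    d=R.T@np.linalg.inv(K)@np.array([uv[0],uv[1],1.0]); c=-R.T@t
    return c+d*(z-c[2])/d[2]
E
python3 - <<'E'
from h import *
for c in ['scene','top']:
    s=snap(c,c+'1.png'); R,_=cv2.Rodrigues(np.array(s['rvec'],float)); print(c,(-R.T@np.array(s['tvec']).reshape(3)).round(), np.array(s['camera_matrix']).round(1).tolist())
    for t in ['stage','holder_center','clip','clip_plate','clip_nose','clip_pivot','stops','home','spare_holder','stain_jar','slide_tray','cassette_a','forceps','pen']:
        try: print(t,[(np.round(d['at']).tolist(),round(d['conf'],2)) for d in manip.recognise(c,t)])
        except Exception as e: print(t,e)
print(manip.get_state())
E
```

```text
scene [1355. -479. 1010.] [[488.7, 0.0, 326.4], [0.0, 488.7, 193.2], [0.0, 0.0, 1.0]]
stage [([612.0, 127.0, 32.0], 0.75), ([630.0, 62.0, 17.0], 0.68)]
holder_center [([629.0, 16.0, 28.0], 0.75), ([627.0, -137.0, 8.0], 0.58), ([629.0, 63.0, 22.0], 0.46)]
clip [([606.0, 125.0, 33.0], 0.72)]
clip_plate [([610.0, 127.0, 36.0], 0.54)]
clip_nose [([606.0, 130.0, 33.0], 0.66)]
clip_pivot [([628.0, 65.0, 20.0], 0.64), ([458.0, 430.0, 9.0], 0.52), ([763.0, 26.0, 6.0], 0.24)]
stops [([631.0, 67.0, 19.0], 0.88)]
home [([631.0, 67.0, 21.0], 0.85)]
spare_holder [([761.0, 28.0, 5.0], 0.61)]
stain_jar [([717.0, 166.0, 42.0], 0.88)]
slide_tray [([669.0, 424.0, 10.0], 0.66)]
cassette_a [([735.0, 121.0, 10.0], 0.63), ([519.0, -4.0, 9.0], 0.44)]
forceps [([412.0, -383.0, 5.0], 0.57)]
pen [([458.0, 432.0, 6.0], 0.55)]
top [ 339.   40. 1053.] [[406.2, 0.0, 326.4], [0.0, 406.2, 198.8], [0.0, 0.0, 1.0]]
stage [([603.0, 71.0, 20.0], 0.74), ([632.0, 18.0, 27.0], 0.36)]
holder_center [([621.0, -131.0, 9.0], 0.82), ([631.0, 19.0, 27.0], 0.8), ([750.0, -143.0, 13.0], 0.63), ([602.0, 122.0, 34.0], 0.61), ([727.
[... 849 characters left out ...]
78325e+00,
        3.22264035e-06,  1.57080250e+00]), 'joint_vel': array([ 0.0011568 ,  0.00018138, -0.0014549 , -0.00076015,  0.00071102,
       -0.00127134]), 'effort': array([-5.73020407e-05, -5.20094240e+01,  4.64859402e+01,  1.74066601e-03,
       -3.04827847e-05, -3.64000209e-05]), 'tool_pos': array([ 241.59995935, -494.099176  ,  231.26311644]), 'ee_rot': array([[-8.38659881e-06,  4.39262318e-01, -8.98358846e-01],
       [ 2.44880034e-05, -8.98358846e-01, -4.39262318e-01],
       [-1.00000000e+00, -2.56829313e-05, -3.22248192e-06]]), 'wrist_force': array([-0.9434778 ,  0.01076685,  0.29526803]), 'ft_torque': array([-0.07862292, -0.01069679,  0.04570437]), 'opening': 85.57587625808841}
```

View images.

View pics/scene1.png

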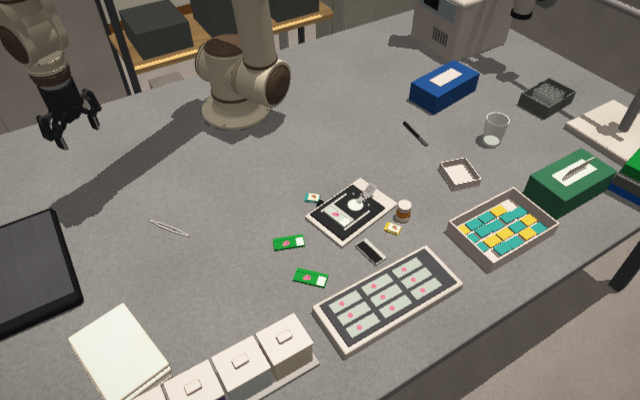

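View pics/top1.png

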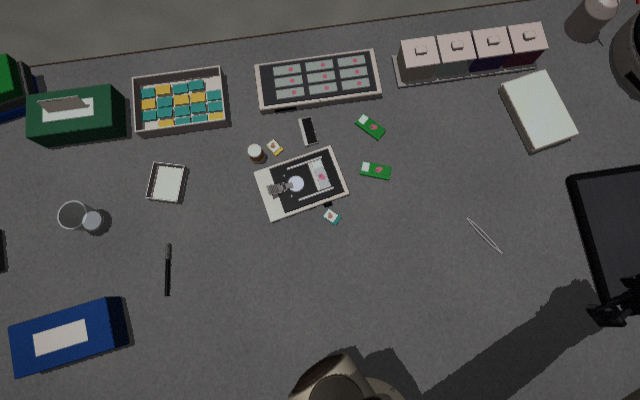

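Run:
```python
import cv2
a=cv2.imread('pics/top1.png'); cv2.imwrite('pics/topz.png',cv2.resize(a[40:190,230:410],None,fx=4,fy=4,interpolation=cv2.INTER_CUBIC)[:600,:720])
a=cv2.imread('pics/scene1.png'); cv2.imwrite('pics/scenez.png',cv2.resize(a[110:260,350:550],None,fx=4,fy=4,interpolation=cv2.INTER_CUBIC))
```

```text
(no output)
```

View pics/topz.png

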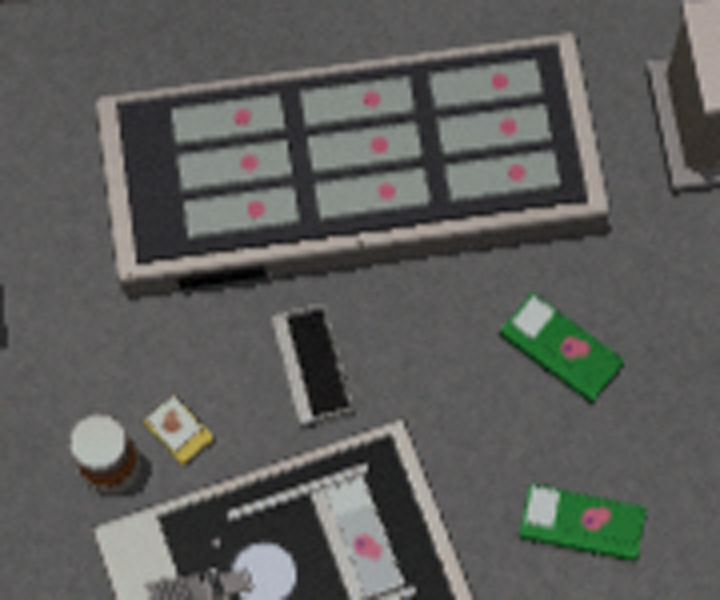

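View pics/scenez.png

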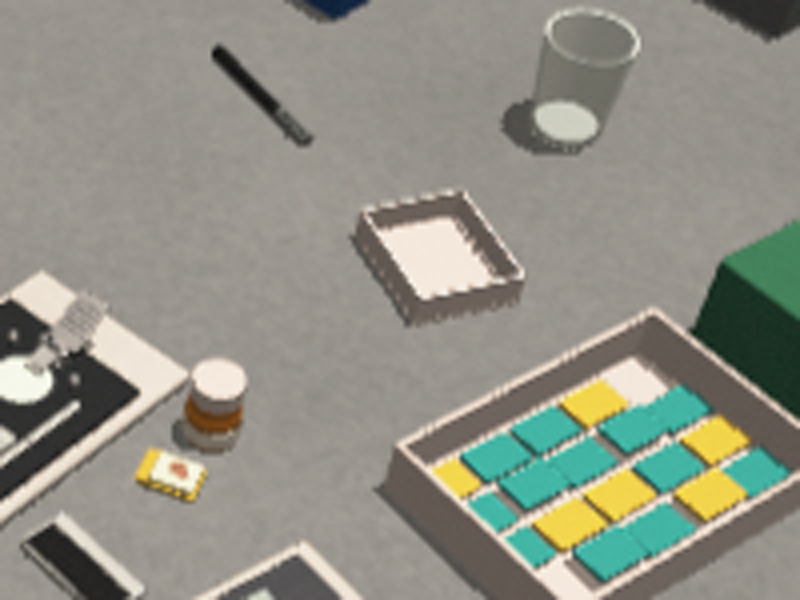

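Run:
```python
import cv2
a=cv2.imread('pics/top1.png'); cv2.imwrite('pics/topz2.png',cv2.resize(a[142:227,248:354],None,fx=7,fy=7,interpolation=cv2.INTER_CUBIC))
a=cv2.imread('pics/scene1.png'); cv2.imwrite('pics/scenez2.png',cv2.resize(a[172:248,300:412],None,fx=7,fy=7,interpolation=cv2.INTER_CUBIC))
```

```text
(no output)
```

View pics/topz2.png

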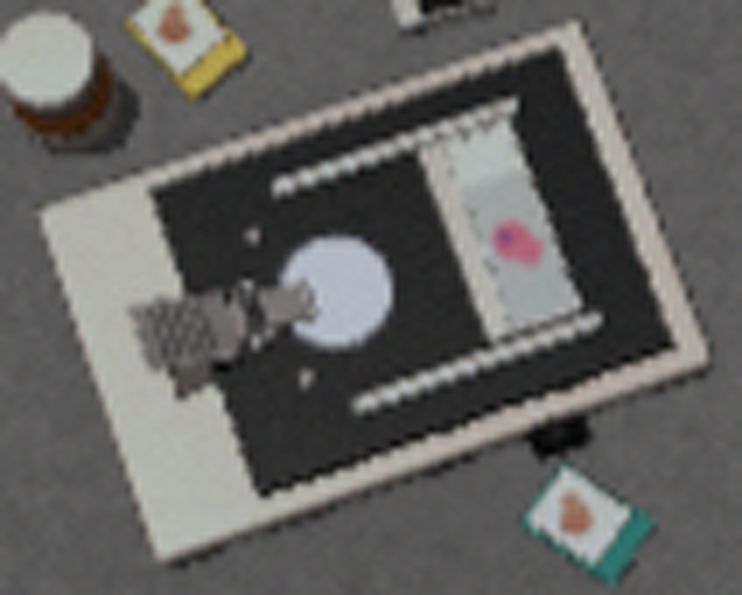

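View pics/scenez2.png

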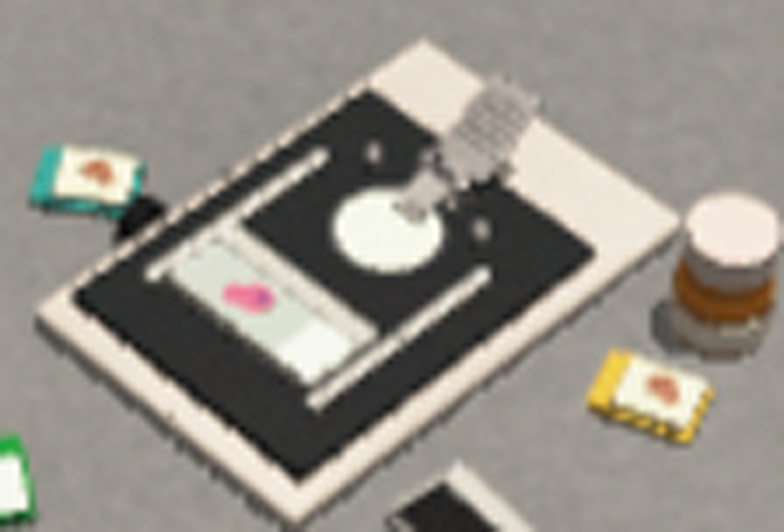

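```bash
cat > fit.py <<'E'
from h import *
from scipy.optimize import least_squares
import pickle
S={c:snap(c) for c in ['top','scene']}
T={k:v for k,v in S.items()}
pickle.dump({k:{a:v[a] for a in('camera_matrix','rvec','tvec')} for k,v in S.items()},open('cams.pkl','wb'))
off={'top':(248,142),'scene':(300,172)}
# params: X,Y,yaw,railmid,deckhalf,y0, offsets top(2) scene(2)
def pts(p):
    rm,dh,y0=p[3:6]
    L=[('pin+',(29,21.5,25)),('pin-',(-29,21.5,25)),('r+a',(rm,9,24)),('r+b',(rm,-89,24)),('r-a',(-rm,9,24)),('r-b',(-rm,-89,24)),
     ('d+a',(dh,53,20)),('d-a',(-dh,53,20)),('d+b',(dh,-112,20)),('d-b',(-dh,-112,20)),
     ('p+a',(73,y0+222,20)),('p-a',(-73,y0+222,20)),('p+b',(73,y0,20)),('p-b',(-73,y0,20))]
    return L
obs={'top':dict(zip('pin+ pin- r+a r+b r-a r-b d+a d-a d+b d-b p+a p-a p+b p-b'.split(),
 [(251,236),(307,377),(280,187),(515,103),(358,407),(600,320),(152,190),(262,495),(555,52),(675,348),(42,212),(165,560),(575,25),(708,362)])),
'scene':dict(zip('pin+ pin- r+a r+b r-a r-b d+a d-a d+b d-b p+a p-a p+b p-b'.split(),
 [(482,228),(375,152),(485,272),(315,402),(322,155),(152,275),(592,253),(365,92),(300,480),(78,297),(680,215),(425,40),(292,520),(38,312)]))}
def toW(p,q):
    c,s=np.cos(p[2]),np.sin(p[2]); q=np.array(q,float)
    return np.c_[p[0]+c*q[:,0]-s*q[:,1],p[1]+s*q[:,0]+c*q[:,1],q[:,2]]
def res(p,full=False):
    r=[];names=[]
    for i,c in enumerate(['top','scene']):
        L=pts(p); W=toW(p,[a[1] for a in L]); uv=proj(S[c],W)+p[6+2*i:8+2*i]
        for (n,_),u in zip(L,uv):
            o=(np.array(obs[c][n])+.5)/7-.5+off[c]; r+=list(u-o); names.append((c,n,(u-o).round(2).tolist()))
    if full: return names
    return np.r_[r,np.array(p[6:])*0.5]
if __name__=='__main__':
    f=least_squares(res,[610,78,.35,43,65,-120,0,0,0,0],loss='soft_l1',f_scale=.5,x_scale=[10,10,.1,1,1,1,1,1,1,1])
    print(f.x.round(3),f.cost); p=f.x
    for n in res(p,True): print(n)
    # holder leading/trailing edge
    def toS(w):
        c,s=np.cos(p[2]),np.sin(p[2]);d=np.array(w)[:2]-p[:2]
        return np.array([c*d[0]+s*d[1],-s*d[0]+c*d[1]])
    def cr(c,u,z,i): 
        o=(np.array(u)+.5)/7-.5+off[c]-p[6+2*i:8+2*i]; return toS(ray(S[c],o,z)).round(1)
    for u in [(420,155),(490,340),(510,118),(582,305)]: print('top',u,cr('top',u,28,0))
    for u in [(215,222),(378,333),(165,265),(305,383)]: print('scene',u,cr('scene',u,28,1))
    for n,q in [('jar',(704,170)),('cass',(726,121)),('cass',(516,-1)),('spare',(756,28))]: print(n,toS(q).round())
    np.save('stage.npy',p)
E
python3 fit.py
```

```text
[ 6.14375e+02  7.88020e+01  2.06000e-01  4.49870e+01  6.22990e+01
 -1.27495e+02 -3.30000e-02  6.22000e-01  5.10000e-02  9.56000e-01] 11.030705964361523
('top', 'pin+', [0.69, 0.53])
('top', 'pin-', [0.05, 0.6])
('top', 'r+a', [-0.93, 0.55])
('top', 'r+b', [0.38, 0.14])
('top', 'r-a', [-0.6, 0.39])
('top', 'r-b', [0.21, -0.01])
('top', 'd+a', [-0.37, 0.25])
('top', 'd-a', [-0.57, 0.1])
('top', 'd+b', [0.49, -0.76])
('top', 'd-b', [0.04, -0.61])
('top', 'p+a', [-0.84, -1.27])
('top', 'p-a', [-0.59, 0.21])
('top', 'p+b', [1.64, -2.37])
('top', 'p-b', [2.33, -0.89])
('scene', 'pin+', [-0.14, 1.34])
('scene', 'pin-', [-0.03, 1.31])
('scene', 'r+a', [0.6, 0.72])
('scene', 'r+b', [-0.41, 1.24])
('scene', 'r-a', [0.37, 0.39])
('scene', 'r-b', [-0.62, 1.09])
('scene', 'd+a', [0.68, -0.41])
('scene', 'd-a', [0.61, -0.29])
('scene', 'd+b', [0.2, -0.5])
('scene', 'd-b', [-0.55, -0.14])
('scene', 'p+a', [0.87, -0.52])
('scene', 'p-a', [-0.76, -1.57])
('scene', 'p+b', [0.04, -0.61])
('scene', 'p-b', [-1.7, -1.46])
top (420, 155) [ 37.7 -47.2]
top (490, 340) [-38.6 -47.1]
top (510, 118) [ 39.5 -84. ]
top (582, 305) [-38.  -83.8]
scene (215, 222) [-47.4 -50.2]
scene (378, 333) [ 37.5 -45.8]
scene (165, 265) [-44.4 -80.2]
scene (305, 383) [ 35.8 -83.7]
jar [106.  71.]
cass [118.  18.]
cass [-113.  -58.]
spare [128. -79.]
```

```bash
cat > ov.py <<'E'
from h import *
import pickle,sys
from fit import toW
def overlay(c,p,src,x0,y0,w,h,out,offs=(0,0),f=7,hy=None,clip=0.0):
    s=pickle.load(open('cams.pkl','rb'))[c]
    a=cv2.imread(src)[y0:y0+h,x0:x0+w]; a=cv2.resize(a,None,fx=f,fy=f,interpolation=cv2.INTER_CUBIC)
    def L(P,col,closed=True):
        uv=(proj(s,toW(p,P))+offs-[x0,y0]+.5)*f-.5
        cv2.polylines(a,[np.round(uv*8).astype(np.int32)],closed,col,1,cv2.LINE_AA,3)
    for sg in(1,-1):
        L([(sg*41.7,-89,25),(sg*41.7,9,25),(sg*46,9,25),(sg*46,-89,25)],(0,255,0))
        t=np.linspace(0,6.28,16)
        L([(sg*29+3*np.cos(k),21.5+3*np.sin(k),28) for k in t],(0,0,255))
        L([(sg*29+3*np.cos(k),21.5+3*np.sin(k),20) for k in t],(0,0,255))
    L([(-62,-112,20),(62,-112,20),(62,53,20),(-62,53,20)],(255,255,0))
    L([(-73,-122,20),(73,-122,20),(73,100,20),(-73,100,20)],(255,0,255))
    L([(-73,-122,0),(73,-122,0),(73,100,0),(-73,100,0)],(128,0,128))
    ca,sa=np.cos(.6-clip),np.sin(.6-clip)
    def R(y,z): return (31.5+y*ca-z*sa, 29+y*sa+z*ca)
    A=R(6,-5.5);B=R(46,-5.5)
    L([(-13,*A),(13,*A),(13,*B),(-13,*B)],(0,128,255))
    if hy is not None:
        for z in (20,28): L([(-40,hy-18.5,z),(40,hy-18.5,z),(40,hy+18.5,z),(-40,hy+18.5,z)],(255,128,0))
    cv2.imwrite(out,a)
E
python3 - <<'E'
from ov import *
p=np.load('stage.npy')
overlay('top',p,'pics/top1.png',248,142,106,85,'pics/o1.png',p[6:8],hy=-65)
overlay('scene',p,'pics/scene1.png',300,172,112,76,'pics/o2.png',p[8:10],hy=-65)
E
```

```text
(no output)
```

View pics/o1.png

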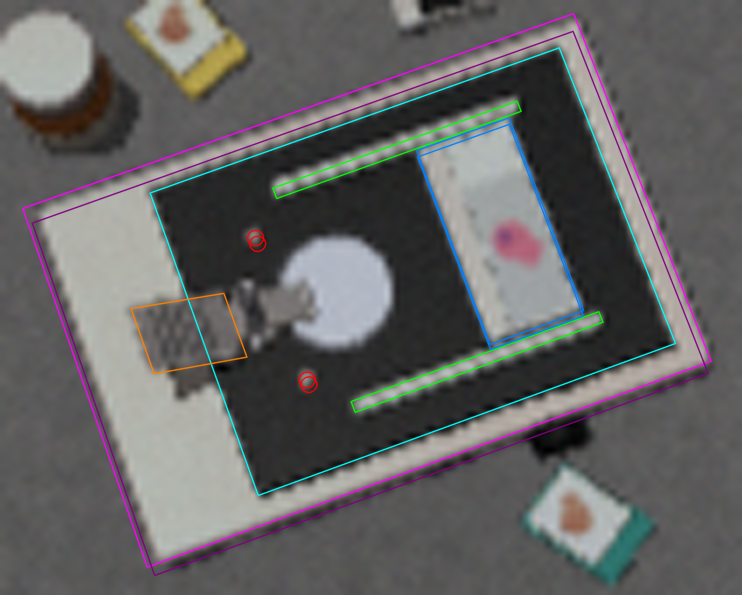

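View pics/o2.png

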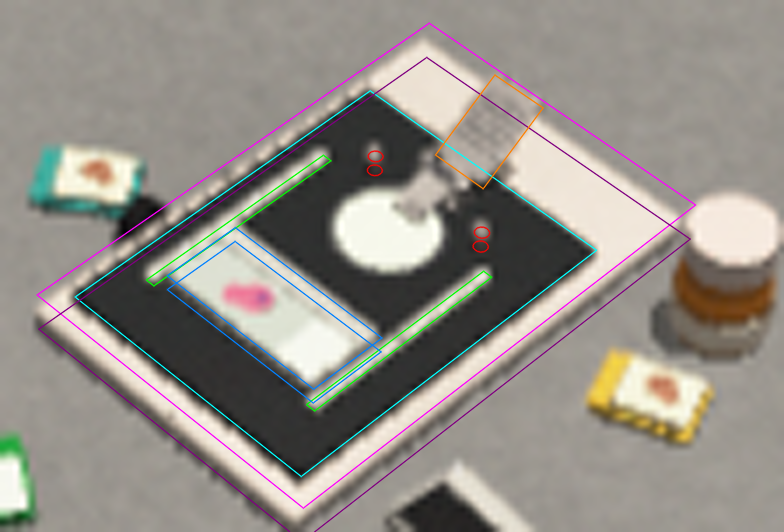

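```bash
sed -i "s/^     ('p+a'.*$/     ]/; s/('d-b',(-dh,-112,20)),$/('d-b',(-dh,-112,20))/" fit.py; sed -i 's/\*0.5\]/*0.2]/' fit.py; python3 fit.py
python3 - <<'E'
from ov import *
p=np.load('stage.npy')
overlay('top',p,'pics/top1.png',248,142,106,85,'pics/o3.png',p[6:8],hy=-65)
overlay('scene',p,'pics/scene1.png',300,172,112,76,'pics/o4.png',p[8:10],hy=-65)
E
```

```text
[ 6.13772e+02  8.01530e+01  2.07000e-01  4.49340e+01  6.22330e+01
 -8.38720e+01  4.73000e-01  1.48000e-01 -3.19000e-01  7.53000e-01] 4.339909264571119
('top', 'pin+', [0.71, 0.36])
('top', 'pin-', [0.09, 0.43])
('top', 'r+a', [-0.91, 0.39])
('top', 'r+b', [0.39, -0.05])
('top', 'r-a', [-0.57, 0.2])
('top', 'r-b', [0.24, -0.24])
('top', 'd+a', [-0.35, 0.11])
('top', 'd-a', [-0.53, -0.08])
('top', 'd+b', [0.5, -0.96])
('top', 'd-b', [0.07, -0.85])
('scene', 'pin+', [-0.24, 0.8])
('scene', 'pin-', [-0.13, 0.79])
('scene', 'r+a', [0.5, 0.16])
('scene', 'r+b', [-0.46, 0.68])
('scene', 'r-a', [0.28, -0.11])
('scene', 'r-b', [-0.66, 0.58])
('scene', 'd+a', [0.55, -0.97])
('scene', 'd-a', [0.5, -0.78])
('scene', 'd+b', [0.16, -1.08])
('scene', 'd-b', [-0.58, -0.63])
top (420, 155) [ 37.2 -47. ]
top (490, 340) [-39.1 -46.9]
top (510, 118) [ 39.  -83.7]
top (582, 305) [-38.5 -83.5]
scene (215, 222) [-45.9 -51.4]
scene (378, 333) [ 38.9 -47.1]
scene (165, 265) [-42.9 -81.4]
scene (305, 383) [ 37.3 -85. ]
jar [107.  69.]
cass [118.  17.]
cass [-112.  -59.]
spare [128. -80.]
```

View pics/o3.png

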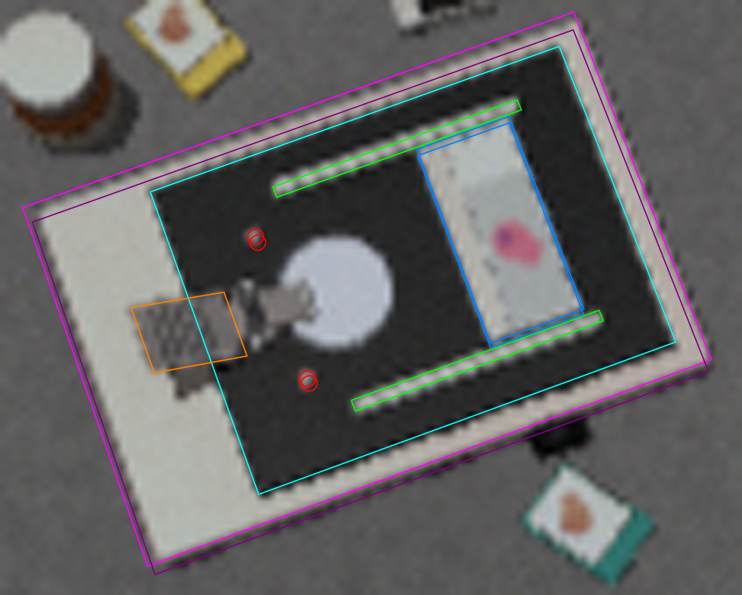

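View pics/o4.png

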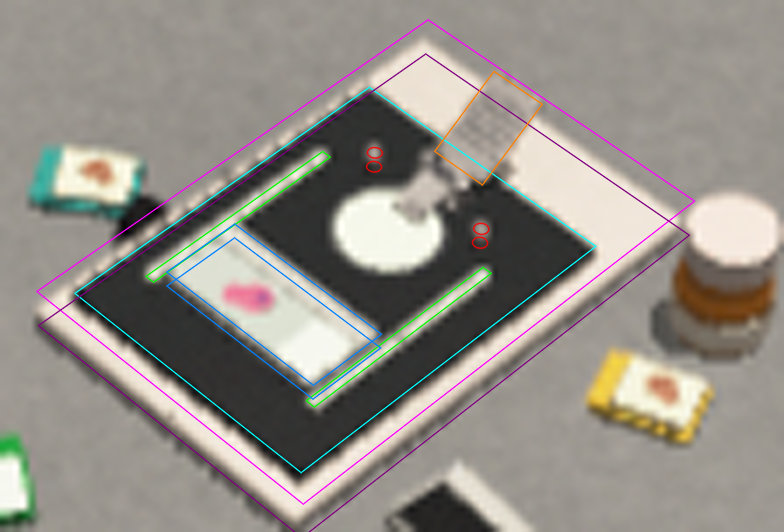

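Request:
step_arm([
  {"dx": 0.02,"dy": -0.035,"dz": -0.078,"wx": 0.02},
  {"dx": 0.04,"dy": -0.07,"dz": -0.156,"wx": 0.04},
  {"dx": 0.06,"dy": -0.105,"dz": -0.234,"wx": 0.06},
  {"dx": 0.08,"dy": -0.14,"dz": -0.312,"wx": 0.08},
  {"dx": 0.1,"dy": -0.175,"dz": -0.39,"wx": 0.1},
  {"dx": 0.12,"dy": -0.21,"dz": -0.468,"wx": 0.12},
  {"dx": 0.14,"dy": -0.245,"dz": -0.546,"wx": 0.14},
  {"dx": 0.16,"dy": -0.28,"dz": -0.624,"wx": 0.158},
], jaw=0)

```text
invalid input at $.deltas[0]: expected keys dx, dy, dz, wx, wy, wz
```

```bash
cat > tgt.py <<'E'
from h import *
p=np.load('stage.npy')
def tgt(x,y,z,flip=1):
    c,s=np.cos(p[2]),np.sin(p[2])
    P=np.array([p[0]+c*x-s*y,p[1]+s*x+c*y,z])
    st=manip.get_state(); R=np.array(st['ee_rot']); T=np.array(st['tool_pos'])
    Y=np.array([s,-c,0.]); X=np.array([0,0,-1.]); Rt=np.c_[X,Y,np.cross(X,Y)]
    d=R.T@(P-T)/800; w=cv2.Rodrigues(R.T@Rt)[0].ravel()/(np.pi/2)
    dd=T[:2]-p[:2]
    print('now stage',np.round([c*dd[0]+s*dd[1],-s*dd[0]+c*dd[1],T[2]],2),'t',st['time_s'],'open',round(st['opening'],1),'F',np.round(st['wrist_force'],1))
    print('delta',d.round(4),'w',w.round(4),'q',np.round(st['qpos'],2))
if __name__=='__main__':
    import sys; tgt(*map(float,sys.argv[1:4]))
E
python3 tgt.py 0 -106 60
```

```text
now stage [-482.44 -485.31  231.3 ] t 1.9 open 85.5 F [-0.6 -0.  -0.4]
delta [ 0.2141 -0.312  -0.7008] w [ 0.1575  0.     -0.    ] q [-1.12  0.09  0.18  1.66 -0.    1.57]
```

Request:
step_arm([
  {"dx": 0.02,"dy": -0.031,"dz": -0.07,"wx": 0.02,"wy": 0,"wz": 0},
  {"dx": 0.04,"dy": -0.062,"dz": -0.14,"wx": 0.04,"wy": 0,"wz": 0},
  {"dx": 0.06,"dy": -0.094,"dz": -0.21,"wx": 0.06,"wy": 0,"wz": 0},
  {"dx": 0.08,"dy": -0.125,"dz": -0.28,"wx": 0.08,"wy": 0,"wz": 0},
  {"dx": 0.1,"dy": -0.156,"dz": -0.35,"wx": 0.1,"wy": 0,"wz": 0},
  {"dx": 0.12,"dy": -0.187,"dz": -0.42,"wx": 0.12,"wy": 0,"wz": 0},
  {"dx": 0.14,"dy": -0.218,"dz": -0.49,"wx": 0.14,"wy": 0,"wz": 0},
  {"dx": 0.16,"dy": -0.25,"dz": -0.56,"wx": 0.1575,"wy": 0,"wz": 0},
], jaw=0)

```text
time_s: 2.9
tool_pos: [553.0, -121.1, 104.8]
ee_rot: [[0.001, 0.205, -0.979], [-0.0, -0.979, -0.205], [-1.0, 0.0, -0.001]]
wrist_force: [1.3, -0.6, 0.0]
opening: -0.2
```

```bash
python3 tgt.py 0 -106 60
```

```text
now stage [-100.88 -184.45  104.76] t 2.9 open -0.2 F [ 1.3 -0.6  0. ]
delta [ 0.056  -0.0982 -0.126 ] w [-0.0005 -0.0004 -0.0002] q [-0.22  0.11 -0.04  1.42 -0.    2.72]
```

Request:
step_arm([
  {"dx": 0.02,"dy": -0.033,"dz": -0.042,"wx": 0,"wy": 0,"wz": 0},
  {"dx": 0.04,"dy": -0.066,"dz": -0.084,"wx": 0,"wy": 0,"wz": 0},
  {"dx": 0.056,"dy": -0.098,"dz": -0.126,"wx": 0,"wy": 0,"wz": 0},
  {"dx": 0.056,"dy": -0.098,"dz": -0.126,"wx": 0,"wy": 0,"wz": 0},
])

```text
time_s: 3.4
tool_pos: [634.8, -23.2, 58.3]
ee_rot: [[-0.002, 0.209, -0.978], [0.0, -0.978, -0.209], [-1.0, -0.001, 0.002]]
wrist_force: [0.4, -1.1, 0.2]
opening: -0.1
```

```bash
python3 tgt.py 0 -106 24
python3 - <<'E'
from h import *
snap('scene','s2.png');snap('top','t2.png')
a=cv2.imread('pics/top1.png'); 
a=cv2.imread('pics/t2.png'); A=cv2.resize(a[130:230,240:370],None,fx=6,fy=6,interpolation=cv2.INTER_CUBIC); cv2.imwrite('pics/t2z.png',A)
a=cv2.imread('pics/s2.png'); cv2.imwrite('pics/s2z.png',cv2.resize(a[152:248,290:412],None,fx=6,fy=6,interpolation=cv2.INTER_CUBIC))
E
```

```text
now stage [  -0.66 -105.44   58.31] t 3.4 open -0.1 F [ 0.4 -1.1  0.2]
delta [ 0.0429  0.0007 -0.0009] w [0.0019 0.0013 0.0005] q [-0.04  0.29  0.08  1.36  0.    2.89]
```

View pics/t2z.png

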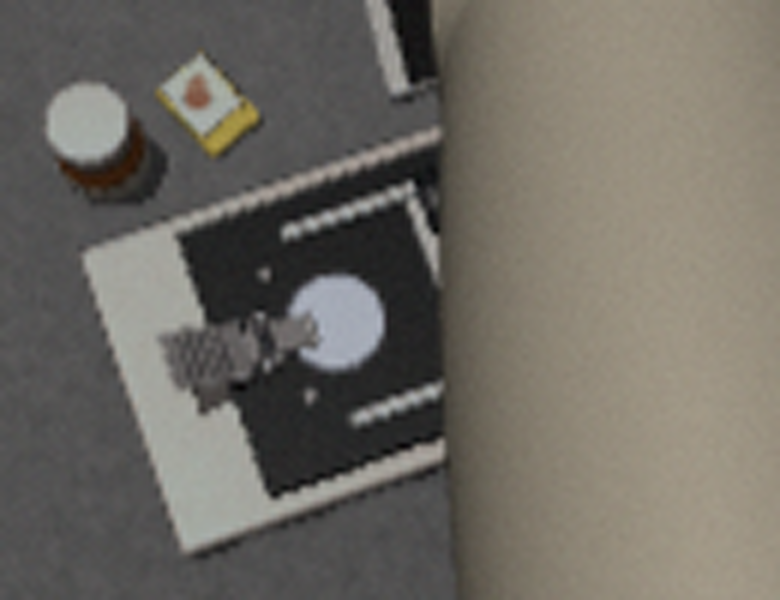

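View pics/s2z.png

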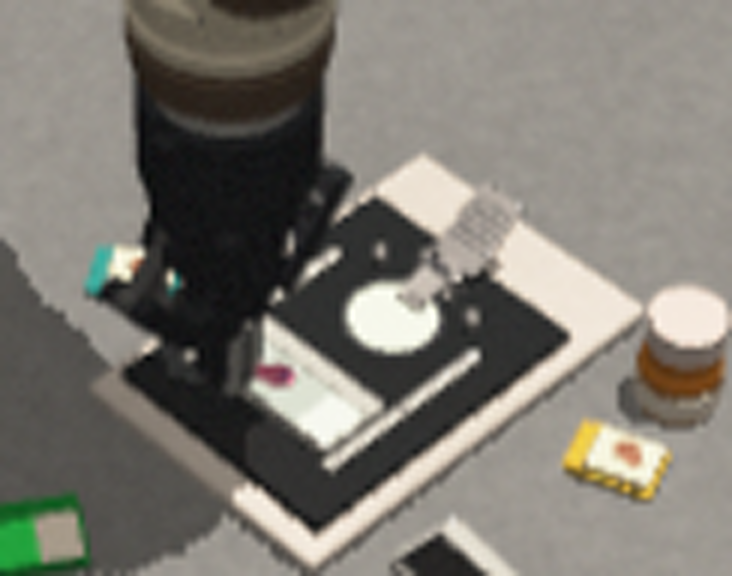

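Request:
step_arm([
  {"dx": 0.02,"dy": 0.0005,"dz": -0.0005,"wx": 0.001,"wy": 0,"wz": 0},
  {"dx": 0.035,"dy": 0.0005,"dz": -0.0005,"wx": 0.001,"wy": 0,"wz": 0},
  {"dx": 0.044,"dy": 0.0005,"dz": -0.0005,"wx": 0.001,"wy": 0,"wz": 0},
  {"dx": 0.044,"dy": 0.0005,"dz": -0.0005,"wx": 0.001,"wy": 0,"wz": 0},
])

```text
time_s: 4.0
tool_pos: [634.3, -26.0, 24.3]
ee_rot: [[-0.001, 0.204, -0.979], [0.0, -0.979, -0.204], [-1.0, -0.0, 0.001]]
wrist_force: [-0.6, 0.4, 0.1]
opening: -0.2
```

```bash
python3 tgt.py 0 -50 23
python3 - <<'E'
from h import *
snap('scene','s3.png')
a=cv2.imread('pics/s3.png'); cv2.imwrite('pics/s3z.png',cv2.resize(a[172:248,300:412],None,fx=7,fy=7,interpolation=cv2.INTER_CUBIC))
E
```

```text
now stage [  -1.78 -108.07   24.27] t 4.0 open -0.2 F [-0.6  0.4  0.1]
delta [ 0.0016 -0.0726 -0.0021] w [-0.0012  0.0007  0.0002] q [-0.04  0.31  0.03  1.3   0.    2.9 ]
```

View pics/s3z.png

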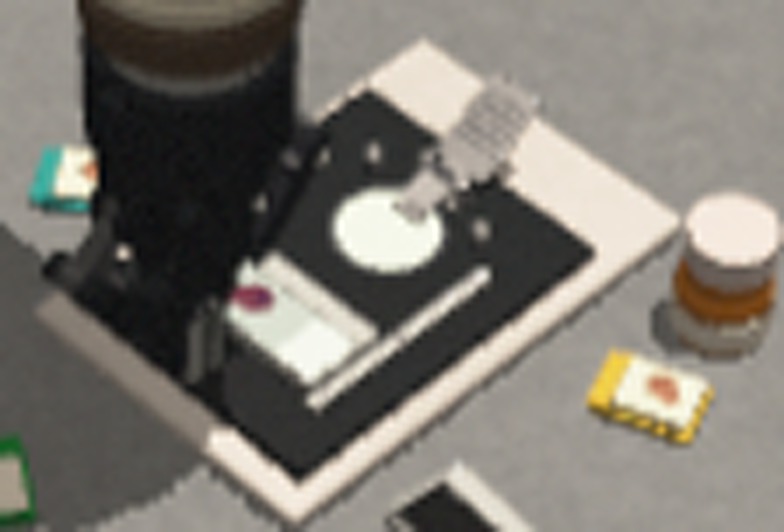

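Request:
step_arm([
  {"dx": 0.001,"dy": -0.006,"dz": -0.001,"wx": 0,"wy": 0,"wz": 0},
  {"dx": 0.001,"dy": -0.015,"dz": -0.002,"wx": 0,"wy": 0,"wz": 0},
  {"dx": 0.001,"dy": -0.027,"dz": -0.002,"wx": 0,"wy": 0,"wz": 0},
  {"dx": 0.001,"dy": -0.039,"dz": -0.002,"wx": 0,"wy": 0,"wz": 0},
  {"dx": 0.001,"dy": -0.051,"dz": -0.002,"wx": 0,"wy": 0,"wz": 0},
  {"dx": 0.001,"dy": -0.062,"dz": -0.002,"wx": 0,"wy": 0,"wz": 0},
  {"dx": 0.001,"dy": -0.069,"dz": -0.002,"wx": 0,"wy": 0,"wz": 0},
  {"dx": 0.001,"dy": -0.0725,"dz": -0.002,"wx": 0,"wy": 0,"wz": 0},
])

```text
time_s: 5.05
tool_pos: [624.5, 31.7, 24.3]
ee_rot: [[0.0, 0.205, -0.979], [-0.0, -0.979, -0.205], [-1.0, 0.0, -0.0]]
wrist_force: [-0.3, -1.2, 1.3]
opening: 0.2
```

```bash
python3 tgt.py 0 -45 23
python3 - <<'E'
from ov import *
snap('scene','s4.png')
overlay('scene',p:=np.load('stage.npy'),'pics/s4.png',300,172,112,76,'pics/s4z.png',p[8:10],hy=-17)
E
python3 tgt.py 0 -45 23
```

```text
now stage [  0.54 -49.61  24.29] t 5.05 open 0.2 F [-0.3 -1.2  1.3]
delta [ 0.0016 -0.0058  0.0007] w [-0.0008 -0.     -0.0001] q [ 0.05  0.28 -0.    1.29 -0.    2.99]
now stage [  0.43 -49.82  24.11] t 5.2 open 0.5 F [-0.3  0.3  0.1]
delta [ 0.0014 -0.006   0.0005] w [-0.0009  0.0002  0.0002] q [ 0.05  0.28 -0.    1.29  0.    2.99]
```

View pics/s4z.png

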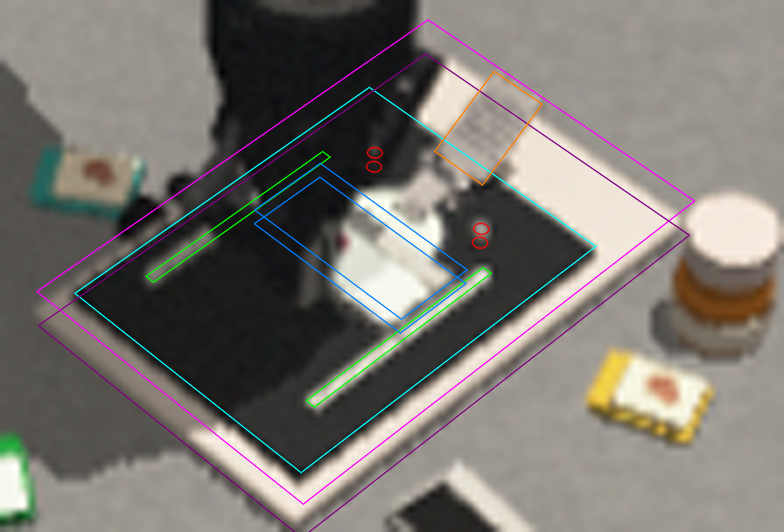

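Run:
```python
from h import *
a=cv2.imread('pics/s4.png'); a=a[185:225,335:375]; a=np.clip(a.astype(float)*1.2,0,255).astype(np.uint8)
cv2.imwrite('pics/s4zz.png',cv2.resize(a,None,fx=14,fy=14,interpolation=cv2.INTER_CUBIC))
```

```text
(no output)
```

View pics/s4zz.png

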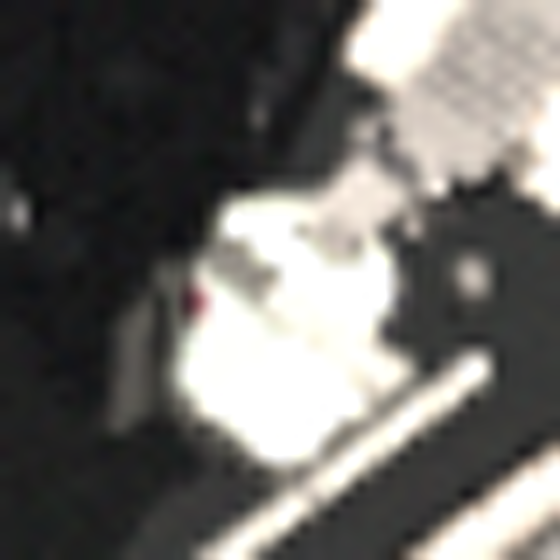

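Request:
step_arm([
  {"dx": 0.001,"dy": -0.005,"dz": 0.0005,"wx": 0,"wy": 0,"wz": 0},
  {"dx": 0.001,"dy": -0.01,"dz": 0.0005,"wx": 0,"wy": 0,"wz": 0},
  {"dx": 0.001,"dy": -0.014,"dz": 0.0005,"wx": 0,"wy": 0,"wz": 0},
  {"dx": 0.001,"dy": -0.016,"dz": 0.0005,"wx": 0,"wy": 0,"wz": 0},
  {"dx": 0.001,"dy": -0.016,"dz": 0.0005,"wx": 0,"wy": 0,"wz": 0},
])

```text
time_s: 5.82
tool_pos: [621.5, 44.0, 23.4]
ee_rot: [[-0.0, 0.205, -0.979], [0.0, -0.979, -0.205], [-1.0, -0.0, 0.0]]
wrist_force: [0.0, -0.3, 0.3]
opening: 0.0
```

```bash
python3 - <<'E'
from ov import *
snap('scene','s5.png')
a=cv2.imread('pics/s5.png'); a=a[185:225,335:375]; 
cv2.imwrite('pics/s5zz.png',cv2.resize(a,None,fx=14,fy=14,interpolation=cv2.INTER_CUBIC))
p=np.load('stage.npy')
overlay('scene',p,'pics/s5.png',335,185,40,40,'pics/s5o.png',p[8:10],hy=-11,f=14)
A=np.hstack([cv2.imread('pics/s5zz.png')[:,:400],cv2.imread('pics/s5o.png')[:,:400]]); cv2.imwrite('pics/s5c.png',A)
E
python3 tgt.py 0 -35 23
```

```text
now stage [  0.16 -37.19  23.48] t 5.975 open -0.1 F [-0.  -0.5 -0.2]
delta [ 0.0006 -0.0027  0.0002] w [-0.001 -0.     0.   ] q [ 0.07  0.28 -0.01  1.29  0.    3.01]
```

View pics/s5c.png

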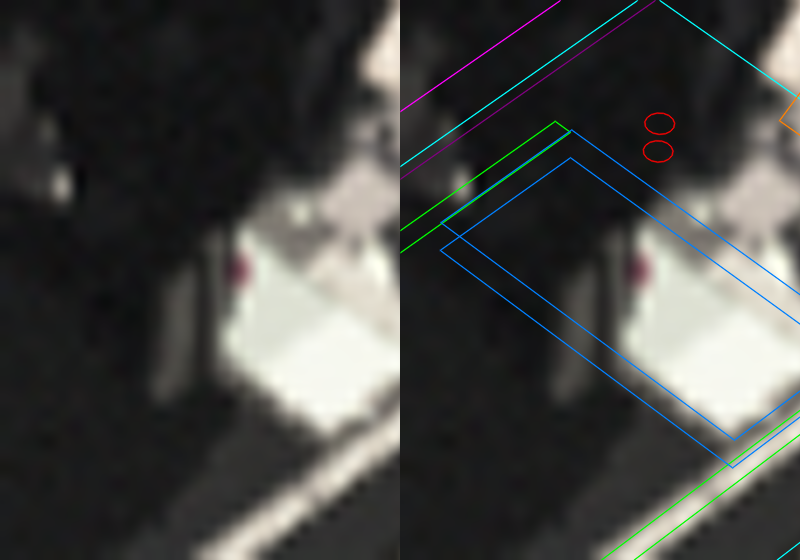

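Request:
step_arm([
  {"dx": 0,"dy": 0.004,"dz": 0,"wx": 0,"wy": 0,"wz": 0},
  {"dx": -0.02,"dy": 0.004,"dz": 0,"wx": 0,"wy": 0,"wz": 0},
  {"dx": -0.06,"dy": 0.004,"dz": 0,"wx": 0,"wy": 0,"wz": 0},
  {"dx": -0.06,"dy": 0.004,"dz": 0,"wx": 0,"wy": 0,"wz": 0},
])

```text
time_s: 6.48
tool_pos: [624.0, 40.7, 75.6]
ee_rot: [[0.006, 0.204, -0.979], [0.0, -0.979, -0.204], [-1.0, 0.001, -0.006]]
wrist_force: [-0.3, -0.5, 0.4]
opening: -0.2
```

```bash
python3 tgt.py 0 9.5 60
```

```text
now stage [  1.9  -40.72  75.55] t 6.475 open -0.2 F [-0.3 -0.5  0.4]
delta [ 0.0194 -0.0628  0.0026] w [-0.0011 -0.0035 -0.0005] q [0.07 0.26 0.07 1.38 0.   3.  ]
```

Request:
step_arm([
  {"dx": 0,"dy": 0,"dz": 0,"wx": 0,"wy": 0,"wz": 0},
  {"dx": 0,"dy": -0.02,"dz": 0,"wx": 0,"wy": 0,"wz": 0},
  {"dx": 0,"dy": -0.05,"dz": 0,"wx": 0,"wy": 0,"wz": 0},
  {"dx": 0,"dy": -0.062,"dz": 0,"wx": 0,"wy": 0,"wz": 0},
  {"dx": 0,"dy": -0.062,"dz": 0,"wx": 0,"wy": 0,"wz": 0},
  {"dx": 0,"dy": -0.062,"dz": 0,"wx": 0,"wy": 0,"wz": 0},
], jaw=1)

```text
time_s: 7.22
tool_pos: [612.1, 89.0, 71.3]
ee_rot: [[-0.0, 0.204, -0.979], [-0.0, -0.979, -0.204], [-1.0, 0.0, 0.0]]
wrist_force: [0.0, -0.2, -0.3]
opening: 85.0
```

```bash
python3 - <<'E'
from ov import *
snap('scene','s6.png')
p=np.load('stage.npy')
overlay('scene',p,'pics/s6.png',300,152,112,86,'pics/s6o.png',p[8:10],hy=-11.5,f=7)
a=cv2.imread('pics/s6.png')[152:238,300:412]; cv2.imwrite('pics/s6z.png',cv2.resize(a,None,fx=7,fy=7,interpolation=cv2.INTER_CUBIC))
E
python3 tgt.py 0 9.5 35
```

```text
now stage [ 0.21  8.71 71.4 ] t 7.375 open 85.4 F [ 0.9  0.  -0.4]
delta [ 0.0455 -0.001   0.0003] w [-0.0014  0.     -0.    ] q [ 0.14  0.25  0.05  1.37 -0.    3.08]
```

View pics/s6o.png

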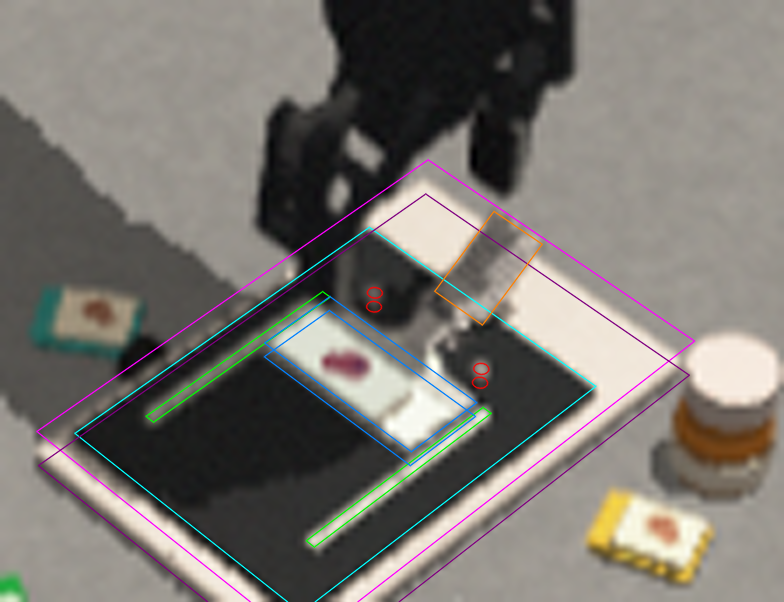

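View pics/s6z.png

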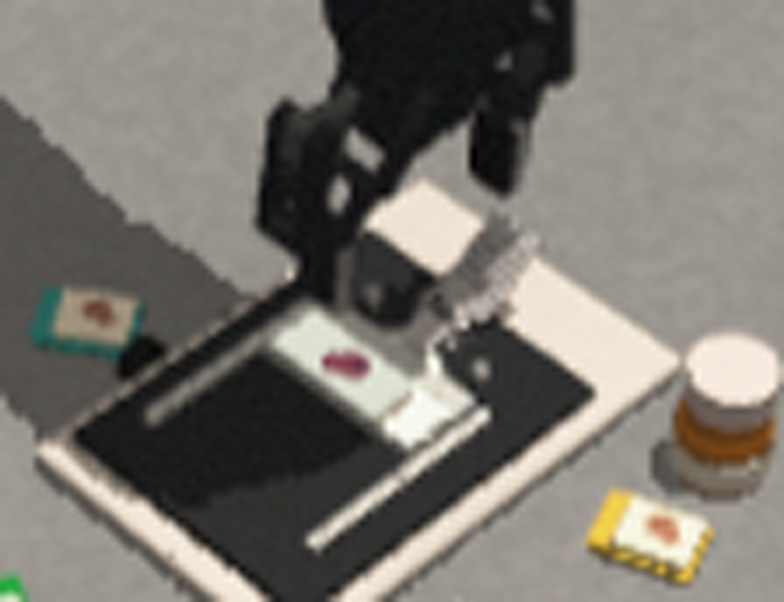

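Request:
step_arm([
  {"dx": 0.02,"dy": 0,"dz": 0,"wx": 0,"wy": 0,"wz": 0},
  {"dx": 0.04,"dy": 0,"dz": 0,"wx": 0,"wy": 0,"wz": 0},
  {"dx": 0.052,"dy": 0,"dz": 0,"wx": 0,"wy": 0,"wz": 0},
  {"dx": 0.06,"dy": 0,"dz": 0,"wx": 0,"wy": 0,"wz": 0},
  {"dx": 0.066,"dy": 0,"dz": 0,"wx": 0,"wy": 0,"wz": 0},
  {"dx": 0.07,"dy": 0,"dz": 0,"wx": 0,"wy": 0,"wz": 0},
  {"dx": 0.07,"dy": 0,"dz": 0,"wx": 0,"wy": 0,"wz": 0},
])

```text
time_s: 8.25
tool_pos: [612.2, 89.5, 15.7]
ee_rot: [[0.0, 0.205, -0.979], [0.0, -0.979, -0.205], [-1.0, -0.0, -0.001]]
wrist_force: [-1.3, 0.5, 5.0]
opening: 85.3
```

```bash
python3 tgt.py 0 9.5 11;  python3 - <<'E'
from ov import *
snap('scene','s7.png')
p=np.load('stage.npy')
overlay('scene',p,'pics/s7.png',300,152,112,86,'pics/s7o.png',p[8:10],hy=-11.5,f=7,clip=.4)
E
```

```text
now stage [ 0.39  9.48 15.73] t 8.25 open 85.3 F [-1.3  0.5  5. ]
delta [ 0.0059 -0.      0.0005] w [-0.0009 -0.0003  0.0002] q [ 0.15  0.27 -0.03  1.27  0.    3.08]
```

View pics/s7o.png

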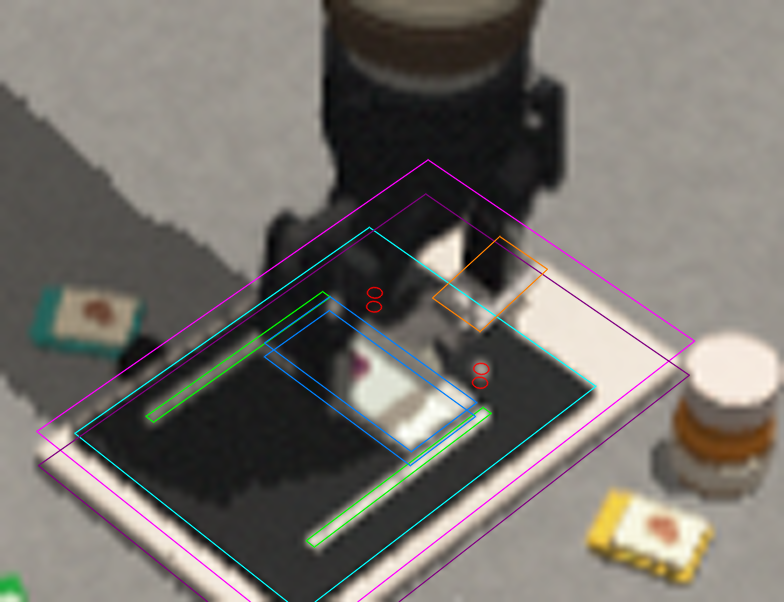

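Request:
step_arm([
  {"dx": 0.002,"dy": 0,"dz": 0,"wx": 0,"wy": 0,"wz": 0},
  {"dx": 0.004,"dy": 0,"dz": 0,"wx": 0,"wy": 0,"wz": 0},
  {"dx": 0.0055,"dy": 0,"dz": 0,"wx": 0,"wy": 0,"wz": 0},
  {"dx": 0.0055,"dy": 0,"dz": 0,"wx": 0,"wy": 0,"wz": 0},
])

```text
time_s: 8.9
tool_pos: [612.3, 89.1, 11.2]
ee_rot: [[0.0, 0.204, -0.979], [-0.0, -0.979, -0.204], [-1.0, 0.0, -0.0]]
wrist_force: [-1.3, 0.5, 6.3]
opening: 85.1
```

```bash
python3 tgt.py 0 9.5 11;  python3 - <<'E'
from ov import *
snap('scene','s8.png')
p=np.load('stage.npy')
overlay('scene',p,'pics/s8.png',335,165,50,55,'pics/s8o.png',p[8:10],hy=-11.5,f=10,clip=.6)
a=cv2.imread('pics/s8.png')[165:220,335:385]; a=np.clip(a*1.5,0,255).astype(np.uint8); A=cv2.resize(a,None,fx=10,fy=10,interpolation=cv2.INTER_CUBIC)
cv2.imwrite('pics/s8o.png',np.hstack([A[:,:400],cv2.imread('pics/s8o.png')[:,:400]]))
E
```

```text
now stage [ 0.37  9.07 11.16] t 8.9 open 85.1 F [-1.3  0.5  6.3]
delta [ 0.0002 -0.0005  0.0005] w [-0.0011 -0.0003 -0.0002] q [ 0.14  0.27 -0.04  1.26 -0.    3.08]
```

View pics/s8o.png

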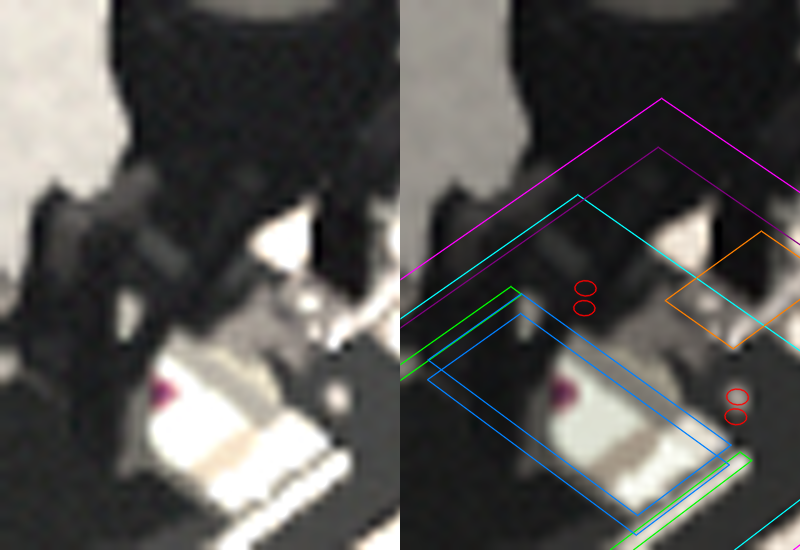

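Request:
step_arm([
  {"dx": 0,"dy": -0.003,"dz": 0,"wx": 0,"wy": 0,"wz": 0},
  {"dx": 0,"dy": -0.006,"dz": 0,"wx": 0,"wy": 0,"wz": 0},
  {"dx": 0,"dy": -0.009,"dz": 0,"wx": 0,"wy": 0,"wz": 0},
  {"dx": 0,"dy": -0.012,"dz": 0,"wx": 0,"wy": 0,"wz": 0},
  {"dx": 0,"dy": -0.0145,"dz": 0,"wx": 0,"wy": 0,"wz": 0},
  {"dx": 0,"dy": -0.016,"dz": 0,"wx": 0,"wy": 0,"wz": 0},
  {"dx": 0,"dy": -0.016,"dz": 0,"wx": 0,"wy": 0,"wz": 0},
])

```text
time_s: 9.93
tool_pos: [610.3, 100.6, 11.4]
ee_rot: [[0.002, 0.203, -0.979], [-0.002, -0.979, -0.203], [-1.0, 0.002, -0.001]]
wrist_force: [0.6, -3.6, 5.3]
opening: 85.2
```

```bash
python3 tgt.py 0 24.5 11;  python3 - <<'E'
from ov import *
snap('scene','s9.png')
p=np.load('stage.npy')
overlay('scene',p,'pics/s9.png',335,165,50,55,'pics/s9o.png',p[8:10],hy=0,f=10,clip=.6)
a=cv2.imread('pics/s9.png')[165:220,335:385]; a=np.clip(a*1.5,0,255).astype(np.uint8); A=cv2.resize(a,None,fx=10,fy=10,interpolation=cv2.INTER_CUBIC)
cv2.imwrite('pics/s9o.png',np.hstack([A[:,:400],cv2.imread('pics/s9o.png')[:,:400]]))
E
```

```text
now stage [ 0.82 20.73 11.45] t 9.925 open 85.2 F [ 0.6 -3.6  5.3]
delta [ 0.0005 -0.0047  0.001 ] w [-0.0017 -0.0009 -0.0016] q [ 0.16  0.27 -0.04  1.26 -0.    3.1 ]
```

View pics/s9o.png

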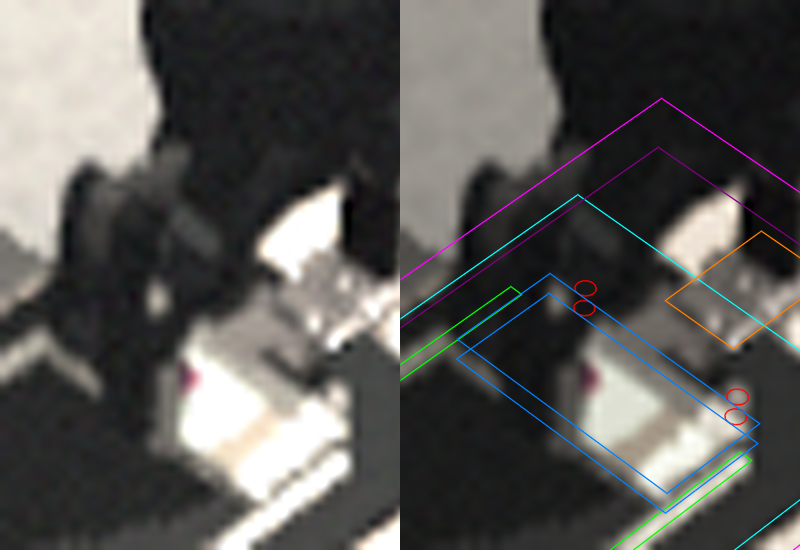

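Request:
step_arm([
  {"dx": 0,"dy": -0.001,"dz": 0,"wx": 0,"wy": 0,"wz": 0},
  {"dx": 0,"dy": -0.002,"dz": 0,"wx": 0,"wy": 0,"wz": 0},
  {"dx": 0,"dy": -0.002,"dz": 0,"wx": 0,"wy": 0,"wz": 0},
])

```text
time_s: 10.45
tool_pos: [610.0, 102.1, 11.4]
ee_rot: [[0.002, 0.203, -0.979], [-0.002, -0.979, -0.203], [-1.0, 0.002, -0.001]]
wrist_force: [0.2, -4.1, 4.3]
opening: 85.3
```

```bash
python3 tgt.py 0 24.5 11
```

```text
now stage [ 0.79 22.3  11.37] t 10.45 open 85.3 F [ 0.2 -4.1  4.3]
delta [ 0.0005 -0.0027  0.001 ] w [-0.0018 -0.0008 -0.0015] q [ 0.17  0.27 -0.04  1.26 -0.    3.1 ]
```

Request:
step_arm([
  {"dx": 0.0003,"dy": -0.001,"dz": 0,"wx": 0,"wy": 0,"wz": 0},
  {"dx": 0.0003,"dy": -0.002,"dz": 0,"wx": 0,"wy": 0,"wz": 0},
  {"dx": 0.0003,"dy": -0.002,"dz": 0,"wx": 0,"wy": 0,"wz": 0},
])

```text
time_s: 10.82
tool_pos: [609.6, 103.5, 11.1]
ee_rot: [[0.002, 0.203, -0.979], [-0.003, -0.979, -0.203], [-1.0, 0.003, -0.001]]
wrist_force: [1.5, -6.4, 4.9]
opening: 85.5
```

```bash
python3 tgt.py 0 24.5 11;  python3 - <<'E'
from ov import *
snap('scene','s10.png')
p=np.load('stage.npy')
overlay('scene',p,'pics/s10.png',335,165,50,55,'pics/s10o.png',p[8:10],hy=0,f=10,clip=.6)
a=cv2.imread('pics/s10.png')[165:220,335:385]; a=np.clip(a*1.5,0,255).astype(np.uint8); A=cv2.resize(a,None,fx=10,fy=10,interpolation=cv2.INTER_CUBIC)
cv2.imwrite('pics/s10o.png',np.hstack([A[:,:400],cv2.imread('pics/s10o.png')[:,:400]]))
E
```

```text
now stage [ 0.77 23.68 11.1 ] t 10.825 open 85.5 F [ 1.5 -6.4  4.9]
delta [ 0.0001 -0.001   0.001 ] w [-0.0018 -0.0008 -0.0018] q [ 0.17  0.27 -0.04  1.26 -0.    3.11]
```

View pics/s10o.png

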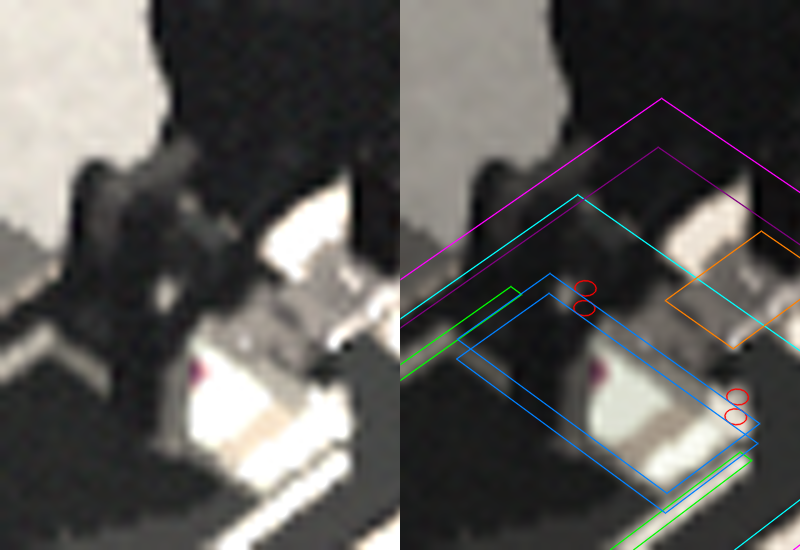

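Request:
step_arm([
  {"dx": 0.0003,"dy": -0.001,"dz": 0,"wx": 0,"wy": 0,"wz": 0},
  {"dx": 0.0003,"dy": -0.0015,"dz": 0,"wx": 0,"wy": 0,"wz": 0},
  {"dx": 0.0003,"dy": -0.0015,"dz": 0,"wx": 0,"wy": 0,"wz": 0},
])

```text
time_s: 11.35
tool_pos: [609.7, 103.6, 11.0]
ee_rot: [[0.002, 0.202, -0.979], [-0.004, -0.979, -0.202], [-1.0, 0.005, -0.001]]
wrist_force: [1.5, -9.9, 6.5]
opening: 85.3
```

```bash
python3 tgt.py 0 24.5 11
```

```text
now stage [ 0.8  23.82 11.03] t 11.35 open 85.3 F [ 1.5 -9.9  6.5]
delta [ 0.     -0.0009  0.001 ] w [-0.0023 -0.0009 -0.003 ] q [ 0.17  0.27 -0.04  1.26 -0.    3.11]
```

Run:
```python
from ov import *
snap('scene','s11.png');snap('top','t11.png')
p=np.load('stage.npy')
overlay('scene',p,'pics/s11.png',335,165,50,55,'pics/s11o.png',p[8:10],hy=0,f=10,clip=.6)
a=cv2.imread('pics/t11.png')[142:227,248:354]; a=np.clip(a*1.5,0,255).astype(np.uint8); A=cv2.resize(a,None,fx=4,fy=4,interpolation=cv2.INTER_CUBIC)
B=cv2.imread('pics/s11o.png')[200:,100:450]; A=A[:340,:420]; 
B=cv2.resize(B,(350,350))[:A.shape[0]]
cv2.imwrite('pics/s11c.png',np.hstack([A,B]))
```

```text
(no output)
```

View pics/s11c.png

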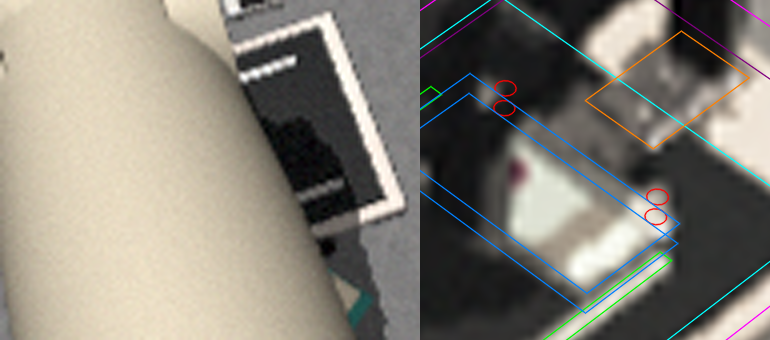

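Request:
step_arm([
  {"dx": 0,"dy": -0.001,"dz": 0,"wx": 0,"wy": 0,"wz": 0},
  {"dx": 0,"dy": -0.001,"dz": 0,"wx": 0,"wy": 0,"wz": 0},
  {"dx": 0,"dy": 0.001,"dz": 0,"wx": 0,"wy": 0,"wz": 0},
  {"dx": 0,"dy": 0.003,"dz": 0,"wx": 0,"wy": 0,"wz": 0},
  {"dx": 0,"dy": 0.005,"dz": 0,"wx": 0,"wy": 0,"wz": 0},
  {"dx": 0,"dy": 0.006,"dz": 0,"wx": 0,"wy": 0,"wz": 0},
  {"dx": 0,"dy": 0.006,"dz": 0,"wx": 0,"wy": 0,"wz": 0},
])

```text
time_s: 12.42
tool_pos: [609.6, 101.5, 10.6]
ee_rot: [[0.0, 0.204, -0.979], [0.0, -0.979, -0.204], [-1.0, 0.0, -0.0]]
wrist_force: [0.2, 2.6, 4.2]
opening: 85.4
```

```bash
python3 tgt.py 0 20 11;  python3 - <<'E'
from ov import *
snap('scene','s12.png')
p=np.load('stage.npy')
overlay('scene',p,'pics/s12.png',335,165,50,55,'pics/s12o.png',p[8:10],hy=0,f=10,clip=.6)
a=cv2.imread('pics/s12.png')[165:220,335:385]; a=np.clip(a*1.5,0,255).astype(np.uint8); A=cv2.resize(a,None,fx=10,fy=10,interpolation=cv2.INTER_CUBIC)
cv2.imwrite('pics/s12o.png',np.hstack([A[:,:400],cv2.imread('pics/s12o.png')[:,:400]]))
E
```

```text
now stage [ 0.34 21.73 10.57] t 12.425 open 85.4 F [0.2 2.6 4.2]
delta [-0.0005  0.0022  0.0004] w [-0.0009 -0.0001 -0.    ] q [ 0.16  0.27 -0.04  1.26 -0.    3.1 ]
```

View pics/s12o.png

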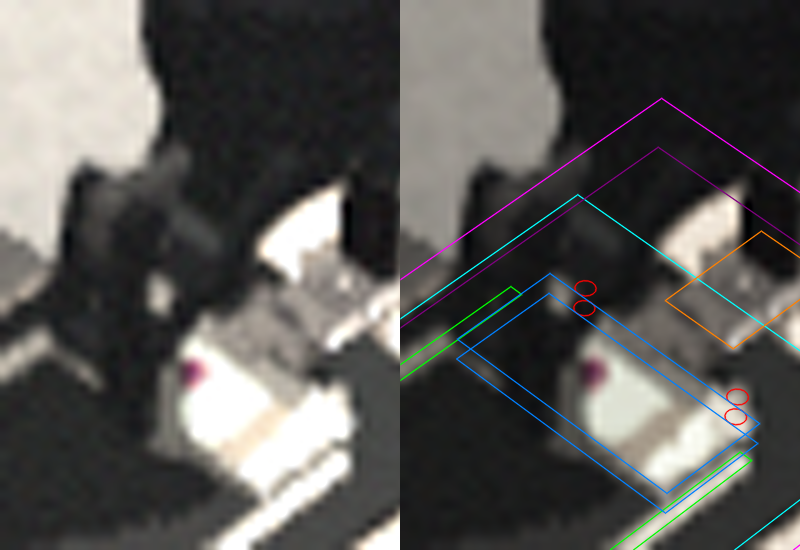

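Request:
step_arm([
  {"dx": -0.003,"dy": 0.0005,"dz": 0,"wx": 0,"wy": 0,"wz": 0},
  {"dx": -0.007,"dy": 0.0005,"dz": 0,"wx": 0,"wy": 0,"wz": 0},
  {"dx": -0.012,"dy": 0.0005,"dz": 0,"wx": 0,"wy": 0,"wz": 0},
  {"dx": -0.02,"dy": 0.0005,"dz": 0,"wx": 0,"wy": 0,"wz": 0},
  {"dx": -0.04,"dy": 0.0005,"dz": 0,"wx": 0,"wy": 0,"wz": 0},
  {"dx": -0.08,"dy": 0.0005,"dz": 0,"wx": 0,"wy": 0,"wz": 0},
  {"dx": -0.15,"dy": 0.0005,"dz": 0,"wx": 0,"wy": 0,"wz": 0},
  {"dx": -0.2,"dy": 0.0005,"dz": 0,"wx": 0,"wy": 0,"wz": 0},
])

```text
time_s: 13.58
tool_pos: [609.8, 100.8, 174.1]
ee_rot: [[0.002, 0.204, -0.979], [0.0, -0.979, -0.204], [-1.0, 0.0, -0.002]]
wrist_force: [0.3, 0.7, -0.2]
opening: 85.2
```

```bash
python3 tgt.py 0 20 11;  python3 - <<'E'
from ov import *
snap('scene','s13.png');snap('top','t13.png')
p=np.load('stage.npy')
overlay('scene',p,'pics/s13.png',300,172,112,76,'pics/s13o.png',p[8:10],hy=0,clip=.385)
overlay('top',p,'pics/t13.png',248,142,106,85,'pics/t13o.png',p[6:8],hy=0,clip=.385)
E
```

```text
now stage [  0.37  21.06 174.13] t 13.575 open 85.2 F [ 0.3  0.7 -0.2]
delta [0.2039 0.0012 0.0009] w [-0.0011 -0.0015 -0.0003] q [ 0.16  0.24  0.23  1.57 -0.    3.1 ]
```

View pics/s13o.png

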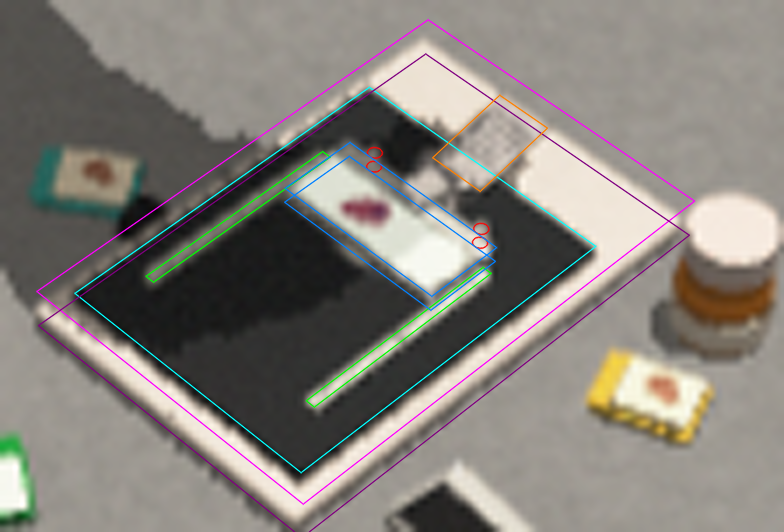

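View pics/t13o.png

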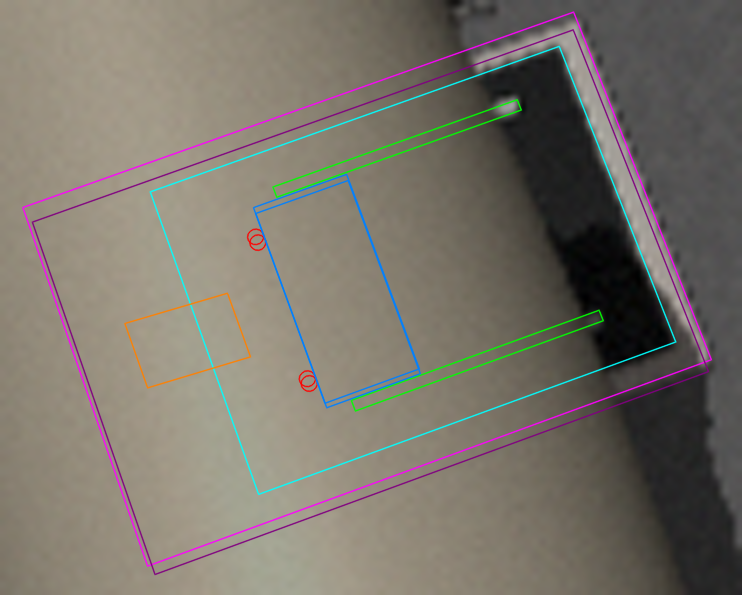

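Request:
step_arm([
  {"dx": -0.03,"dy": 0.06,"dz": 0.03,"wx": 0,"wy": 0,"wz": 0},
  {"dx": -0.03,"dy": 0.12,"dz": 0.06,"wx": 0,"wy": 0,"wz": 0},
  {"dx": -0.03,"dy": 0.18,"dz": 0.1,"wx": 0,"wy": 0,"wz": 0},
  {"dx": -0.03,"dy": 0.24,"dz": 0.13,"wx": 0,"wy": 0,"wz": 0},
  {"dx": -0.03,"dy": 0.3,"dz": 0.16,"wx": 0,"wy": 0,"wz": 0},
  {"dx": -0.03,"dy": 0.36,"dz": 0.2,"wx": 0,"wy": 0,"wz": 0},
  {"dx": -0.03,"dy": 0.36,"dz": 0.2,"wx": 0,"wy": 0,"wz": 0},
  {"dx": -0.03,"dy": 0.36,"dz": 0.2,"wx": 0,"wy": 0,"wz": 0},
])

```text
time_s: 14.78
tool_pos: [511.5, -213.5, 193.6]
ee_rot: [[-0.001, 0.204, -0.979], [0.001, -0.979, -0.204], [-1.0, -0.001, 0.001]]
wrist_force: [0.4, 0.4, -0.2]
opening: 85.2
```

Run:
```python
from ov import *
snap('scene','s14.png');snap('top','t14.png')
p=np.load('stage.npy')
overlay('scene',p,'pics/s14.png',300,172,112,76,'pics/s14o.png',p[8:10],hy=0,clip=.385)
overlay('top',p,'pics/t14.png',248,142,106,85,'pics/t14o.png',p[6:8],hy=0,clip=.385)
```

```text
(no output)
```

View pics/s14o.png

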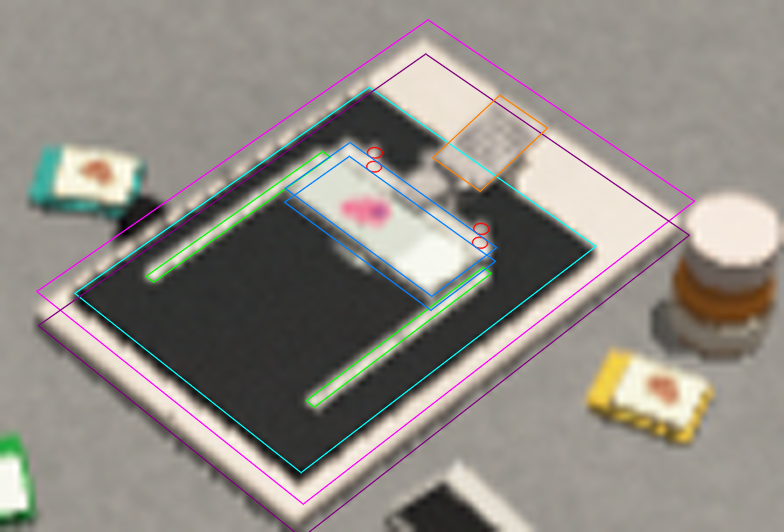

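View pics/t14o.png

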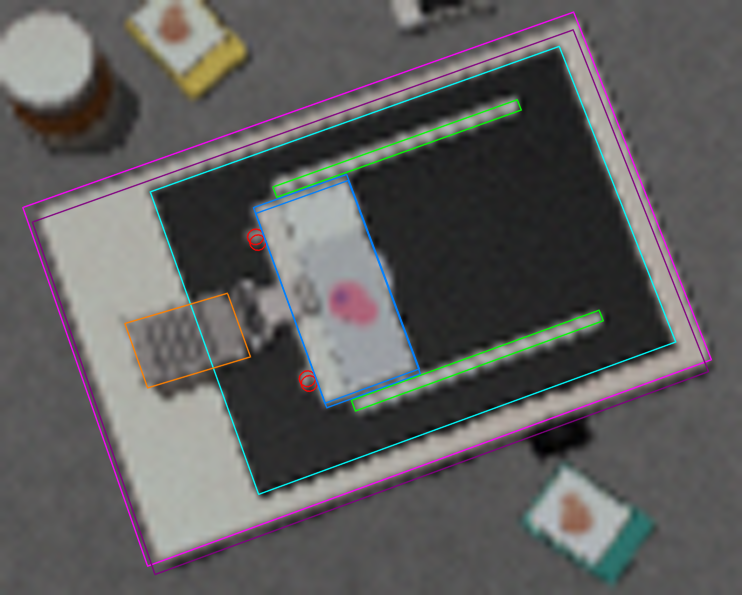

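View pics/t14.png

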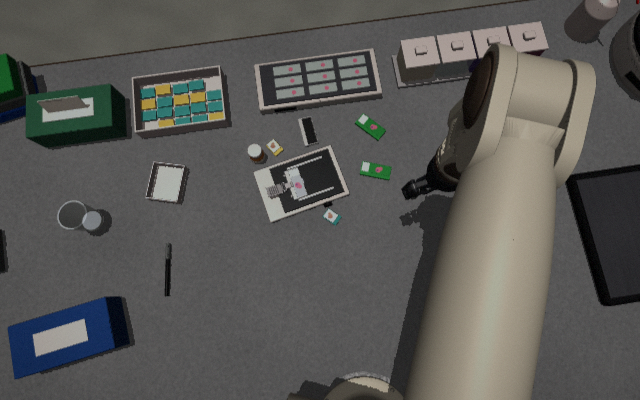

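Both views show the holder outline on the home position and against the pins (top zoom pins at about (256,238) and (307,381)). The clip nose is on the holder's margin and the plate is at the 0.385 rad slope. The other things are where they were, and the hand is clear.

```bash
python3 -c "
from cell import manip
s=manip.get_state(); print(s['time_s'],s['wrist_force'],s['joint_vel'].round(3)); print(manip.close_job())"
```

```text
14.975 [ 0.50922986 -0.92282156 -0.5378381 ] [-0.001 -0.001  0.002  0.001 -0.001 -0.002]
the job is handed in; nothing more can be done
None
```

I loaded the slide holder: it is home against both stop pins, the clip is closed on it, and the job was handed in at about 15 s. No verdict came back.

- **Approach:** I pushed the holder with shut fingertips along the rails to about stage y = −11.5 mm. Then I opened the jaws fully and pressed the thumb plate down with one tip. The plate force was about 6.3 N, which fits an almost fully pressed clip, at an estimated 0.57 rad.
- **Push home:** With the plate held down, the other tip pushed the holder in. The sideways force rose to about 10 N and motion stopped within about 0.4 mm of where home should be. I pushed another 0.8 mm to square it, but did not read the force there.
- **Release:** I moved the pushing tip back about 2 mm with the clip still open, then raised the hand so the clip closed, and swung the arm away.

**Last checks:**
- In both camera views the holder outline matches home, to about 1–2 mm given how well my stage fit matches the pictures, and it looks square against both pins.
- The nose is on the holder margin and the plate slope matches about 0.385 rad.
- The other things in view had not visibly moved. The forceps were hidden behind the arm in the last top picture, but the arm never worked near them.
- The wrist force is near zero and the arm is still.

**Disagreements:**
- The visible outer edge of the stage did not fit 146 × 222 mm at deck height, so I fitted the stage from the deck edges, rails and pins instead.
- The shut fingertips reach about 7 mm from the tool centre, not the 14.5 mm I had worked out from the given finger sizes. I corrected for this from the pictures.

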